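Press a bottle-cap badge while its glue grabs

ROBOT

A 6-joint arm with a two-finger parallel gripper is mounted at the origin on the work surface. World frame = base frame: x ahead of the robot, y to its left, z up, the work surface at z = 0. Lengths are in mm, angles in rad, forces in N, time in s.
With the tool pointing down it reaches from about 400 to 925 mm from the base axis. Payload 12.5 kg.
Tool frame: the origin (TCP) lies midway between the tips of the shut fingers; the grasp point (between the pads) lies 19 mm behind it (env.pinch_z is the z of the grasp point in the tool frame, in mm); z points along the fingers, y is the line along which they close (so a half turn about z gives the same grasp; the last joint's range is limited). The gripper opens to 95 mm and grips with 3 to 60 N. Pads are 20 mm wide; open, the fingers measure 119 mm over their backs; the gripper's body (75 mm by 180 mm) begins 59 mm behind the grasp point.
Start: joints at [1.017, 0.491, 1.559, -0, 1.092, -0.106], TCP at [270.601, 563.402, 214.661] pointing down, gripper open.
Joint ranges: [-3.1, 3.1], [-0.84, 2.19], [0.05, 2.79], [-1.13, 4.28], [0.06, 2.93], [-2.69, 2.69]. Speed limits (rad/s): [2.22, 2.22, 2.79, 3.14, 3.14, 3.14].

INTERFACE

Orientations are given as [roll, pitch, yaw] about the fixed x, y, z axes, in that order (R = Rz(yaw) Ry(pitch) Rx(roll)).
In Python, from cell import env, eyes gives the robot as it stands.
- The arm moves only by the shell command python3 -m inch 'ROWS'. ROWS is JSON, a list of rows, each a list of 3 entries, a list of its own where there are three numbers: the shift along the tool's x, y, z in units of 60 mm (1.0 is 60 mm), then the turn about the tool's z in units of 5 degrees (1.0 is 5 degrees), then the closure, from -1 (fully open) to 1 (shut). In form: [[[tx, ty, tz], turn, claw], ...]. A call has exactly 10 rows; each row shifts and turns the commanded pose from where the row before left it, along the tool's axes as they then stand; what a row does not reach is not made up. A row lasts 1/8 s, in which the tool goes at most 62.5 mm and 10.7 degrees, less where a joint would pass 70% of its speed; a pose out of reach is approached as far as the arm can. A call is refused whole if a number of a shift passes 1 or a number of a turn 1, either way. A call with a gripper value outside its range is refused whole. The fingers move at their own pace and stop on an object; the grip force is fixed at half the most. Time passes only in rows, so rows that do not move let the fingers close, or fill a call up. It gives the time, the measured TCP pose, the force, the opening and the grip force at its end, in the units of the state.
- env.state(): the state, without advancing time (a new reading comes with each control period).
- eyes.read_camera(name): name is "side" or "top"; returns a dict with "pixels" (480x640x3 uint8, red, green, blue), "fx", "fy", "cx", "cy" (pixels), "extrinsics" (4x4, takes a point from world to camera coordinates). Camera axes: x right, y down, z forward; pixel columns grow to the right and rows downward; lengths in mm; the calibration is good to about 2 mm. A picture is of the moment at which its call begins. There is no depth.
- env.job_done(): hands the job in; it is judged then, once.
Trained networks look in a picture, given as the dict that the camera call returned (one of the last four; its "shot" number tells which), for a name from the list of things; names that differ only in an ending like _2 or _b are one class to them, and where a whole thing is asked for, a point or a joint stands for the part that bears it (a point fixed in the world has none). Each returns a list of dicts, best first, with "score" (0 to 1); they miss things now and then, are a little off and sometimes report something else, mostly with a low value. They report only what shows in the picture. A call takes as long as a camera call. They do not tell look-alikes from the thing itself.
- eyes.boxes_of(name, picture): "centre" ([row, column] in pixels, amid what is visible of it).
- eyes.cut_out(name, picture): "mask" (480x640 bool, what is visible of it) and "centre" ([row, column] in pixels, amid what is visible of it).
- eyes.spot_point(name, picture): "centre" ([row, column] in pixels: a listed point, or the origin of a listed thing).
The state is a dict: "t": time; "joints": joint angles; "qvel": joint speeds; "tau": joint torques, N m; "eef_pos": TCP position; "tcp_rot": TCP orientation; "ft_force": force on the tool from outside, world axes, zero at the start; "moment": the same for the moment, N m; "opening": opening from 0.0 (shut) to 1.0 (fully open); "grip_force": force on a finger pad.
Only numpy, scipy, OpenCV 4.12 (cv2) and the standard library are available. Lean on these libraries where they do the work, as an engineer would, in place of code of your own. Each camera call takes 0.05 s, during which the arm holds its last target. There are 200 camera calls.

TASK

On the cap jig, first slide the hold-down fork by its grip all the way to its open end stop so that the bottle cap is uncovered. Then take the square-handled setting tool out of the wooden stand and press its foot gently, with about 5 N, on the dot in the middle of the cap, the tool square to the jig's leaning face, and finish while still holding it pressed there: do not let go or put it down. Never press hard on the cap, and leave the other tools and the things on the table where they are.

Things in the scene. Friction and masses are not known exactly. Their poses are not given: they have to be found in the camera images.
- jig: Cap jig, fixed: grey foot 130 x 210 mm carrying an aluminium plate 130 x 210 mm whose upper face slopes 20 degrees (0.35 rad), its low edge at -x. Origin: centre of the underside on the table; x level, to the raised rear edge; y level, along the slide; z up. Face centre: 50 mm above the origin. Along y the cap seat is at -55 mm, the slide's grip travels from 0 to +60 mm.
- seat: Black round seat (38 mm) in the jig's face with a steel bottle cap fixed on it, open side up. Origin: on the face, at the seat's centre. z: square out of the sloping face, y: as the jig's y, x: up the slope. It is sprung and sinks straight into the face: 1.5 N starts it, then 0.5 N more per mm (5 N at 7 mm), hard stop at 14 mm.
- mark (a point): Black dot of 7 mm in the middle of the white paper in the cap, on the cap's inner floor, 19.5 mm out of the face; it sinks with the seat. Axes as seat, z square out of the face. The cap's floor is 24 mm wide inside the rim, the rim stands 4.5 mm above the dot.
- lock_grip (a point): Black grip of the hold-down fork's slide: a block 30 mm up the slope (x), 14 mm along the slide (y), standing from 29 to 61 mm out of the face; this point is on its middle line, 9 mm below its top. Axes: x up the slope, y along the slide to the open stop, z square out of the face. Below the grip is a carriage 46 x 28 mm, 28 mm tall.
- lock (a joint): Travel of the fork's slide in m along the jig's +y: near 0 its prongs lie over the cap (starts 0 to 0.012), 0.060 is the open end stop. It stays where it is left; about 2 N moves it. The two flat steel prongs, 28 mm wide overall, reach 74 mm from the grip's middle to -y, their top 29 mm out of the face.
- stand: Wooden tool stand, fixed: block 60 x 170 x 45 mm, origin at the centre of its underside, three holes of 16 mm and 35 mm deep in a row along its y at -55, 0 and +55 mm; a tool stands upright in each (which tool is where varies).
- setter: Setting tool, 0.08-0.17 kg, upright in the stand, its foot 10 mm above the table: flat-ended round steel shank 14 mm thick and 60 mm long, then a square wooden handle 20 x 20 mm from 60 to 130 mm above the foot. Origin: centre of the flat foot; z along the tool to the handle's end; x, y square to the handle's flats, parallel to the stand's x, y at the start.
- marker: Bystander: paint marker in the stand, round, 18 mm thick, 110 mm long, origin at its lower end. Leave alone.
- awl: Bystander: awl in the stand with a round bulb handle 32 mm thick, 107 mm long, origin at its lower end. Leave alone.
- cap_a: Bystander: loose black bottle cap on the table, 32 mm wide, 7 mm high, origin under its centre.
- cap_b: Bystander: loose steel bottle cap on the table, 32 mm wide, 7 mm high, origin under its centre.
- scissors: Bystander: scissors lying flat, about 195 mm long, 90 mm wide, 10 mm high, blades to its +x, origin under the middle.
- jar: Bystander: clear jar with a steel lid, 64 mm wide, 85 mm high, origin under its centre.
- mug: Bystander: blue mug, 80 mm wide, 90 mm high, origin under its centre.
- tape: Bystander: roll of clear tape lying flat, 90 mm wide, 19 mm high, origin under its centre.
There are look-alikes about, which are no part of the job. What is shaped like the jig but pink is not meant.

How it is judged:
By the outcome, as a careful person would: the job done as asked, in the order asked, and still so for the second after the job is handed in, while the arm keeps its last pose, push and grip.
It also fails if it takes over 61 s, if anything falls off the work surface, if the arm or the gripper's body presses on something with over 40 N, if the wrist force passes 120 N, or if a joint passes its speed limit or range.

## Working session

There is one attempt and no reset: what is moved stays moved. The work goes in short steps, Python scripts to look and compute and a shell command to move; the robot and the scene stay as the last step left them, time stands still between calls to the robot, and variables do not carry over. Pictures are saved under pics/ and viewed, at most 10 in all, crops included, and the job is handed in when it is done.

```bash
ls; mkdir -p pics; cat > h.py <<'E'
import numpy as np, cv2
from cell import env, eyes
from scipy.spatial.transform import Rotation as Ro
def shot(n,name=None):
    p=eyes.read_camera(n)
    if name: cv2.imwrite('pics/'+name,p['pixels'][:,:,::-1])
    return p
def ray(p,rc):
    E=np.array(p['extrinsics']);R=E[:3,:3];t=E[:3,3]
    d=R.T@np.array([(rc[1]-p['cx'])/p['fx'],(rc[0]-p['cy'])/p['fy'],1.]);return -R.T@t,d/np.linalg.norm(d)
def tri(pa,a,pb,b):
    o1,d1=ray(pa,a);o2,d2=ray(pb,b)
    s=np.linalg.lstsq(np.c_[d1,-d2],o2-o1,rcond=None)[0]
    x,y=o1+s[0]*d1,o2+s[1]*d2
    return (x+y)/2,np.linalg.norm(x-y)
def onz(p,rc,z):
    o,d=ray(p,rc);return o+d*(z-o[2])/d[2]
def proj(p,X):
    E=np.array(p['extrinsics']);c=E[:3,:3]@np.array(X)+E[:3,3]
    return [c[1]/c[2]*p['fy']+p['cy'],c[0]/c[2]*p['fx']+p['cx']]
E
python3 - <<'E'
from h import *
np.set_printoptions(precision=1,suppress=True)
P={n:shot(n,n+'0.png') for n in('side','top')}
for n,p in P.items():
    print(n,ray(p,[240,320]))
    for k in ['jig','seat','mark','lock_grip','stand','setter','marker','awl']:
        print(k,[(round(d['score'],2),np.array(d['centre'])) for d in eyes.spot_point(k,p)[:4]], [(round(d['score'],2),np.array(d['centre'])) for d in eyes.boxes_of(k,p)[:4]])
print(env.state(),env.pinch_z)
E
```

```text
pics
side (array([ 448. , 1164. ,  803.5]), array([ 0.1, -0.9, -0.5]))
jig [(0.73, array([251.7, 313.9]))] [(0.77, array([245.5, 314.7])), (0.71, array([199.1, 399.4]))]
seat [(0.58, array([352.1, 421.9])), (0.57, array([182.5, 399.8]))] []
mark [(0.52, array([179.2, 403.3]))] [(0.44, array([287.4, 228.5]))]
lock_grip [(0.69, array([177.7, 411. ])), (0.52, array([222.8, 321.1]))] [(0.79, array([184.2, 407. ])), (0.78, array([230.1, 321.7]))]
stand [(0.73, array([337.7, 302.6]))] [(0.9, array([343.2, 303. ]))]
setter [(0.38, array([268.5, 246.6]))] [(0.61, array([281.2, 303.3])), (0.28, array([245.2, 313.3]))]
marker [(0.48, array([237.2, 404.4]))] [(0.66, array([304.6, 299.9]))]
awl [(0.8, array([352.6, 298.5]))] [(0.83, array([323.9, 296.3])), (0.64, array([232.7, 318.3]))]
top (array([ 263.8,  -95.5, 1496.7]), array([ 0.2,  0. , -1. ]))
jig [(0.79, array([335.2, 460.6])), (0.68, array([243.2, 340.8]))] [(0.85, array([240. , 343.2])), (0.77, array([334.8, 466.6])), (0.72, array([292.3, 264.4]))]
seat [(0.59, array([240.7, 365.3])), (0.53, array([336.9, 488.5]))] [(0.61, array([244.2
[... 323 characters left out ...]
[339.4, 472.7]))]
stand [(0.56, array([236.9, 211.3]))] [(0.6, array([237.6, 214.5]))]
setter [(0.7, array([234.4, 231.6]))] [(0.53, array([229.2, 226. ])), (0.43, array([162.7, 264.6]))]
marker [(0.5, array([233.9, 214.2]))] [(0.52, array([227.8, 210. ]))]
awl [(0.56, array([235.6, 193.2]))] [(0.48, array([226.1, 185.4]))]
{'t': 1.7, 'joints': array([ 1. ,  0.5,  1.6, -0. ,  1.1, -0.1]), 'qvel': array([-0., -0.,  0., -0.,  0.,  0.]), 'tau': array([  0. , -61.2, -25.8,   0.1,   0. ,   0. ]), 'eef_pos': array([270.6, 563.4, 214.7]), 'tcp_rot': array([3.1, 0. , 2.7]), 'ft_force': array([-0. ,  0.4, -0.3]), 'moment': array([ 0.,  0., -0.]), 'grip_force': 0.0, 'opening': 1.000045742290088} -18.8
```

View pics/side0.png

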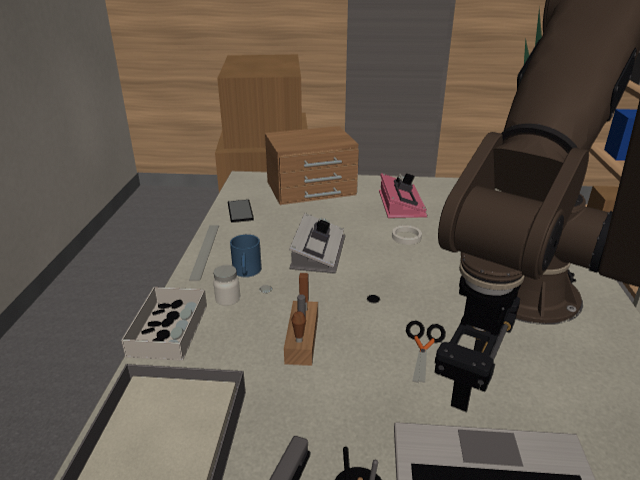

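View pics/top0.png

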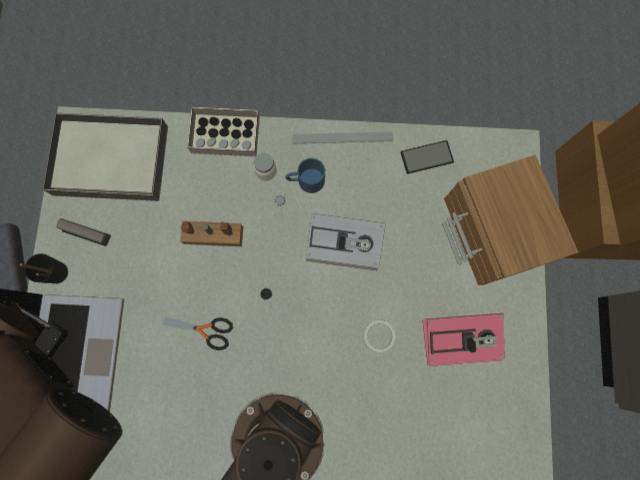

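Pixels: candidates for the jig are the grey one at top (row 242, col 345) / side (245, 315), and the pink one at top (340, 464) / side (195, 403). The grey one fits, since pink is ruled out. The stand is at top (234, 211) / side (335, 302). I'll check enlarged crops of both.

```bash
python3 - <<'E'
from h import *
s=cv2.imread('pics/side0.png');t=cv2.imread('pics/top0.png')
f=lambda im,r,c,h,w:cv2.resize(im[r:r+h,c:c+w],(400,300),interpolation=cv2.INTER_CUBIC)
cv2.imwrite('pics/crop0.png',np.vstack([np.hstack([f(t,205,295,75,100),f(t,205,165,75,100)]),np.hstack([f(s,205,270,75,100),f(s,265,235,105,140)])]))
E
```

```text
(no output)
```

View pics/crop0.png

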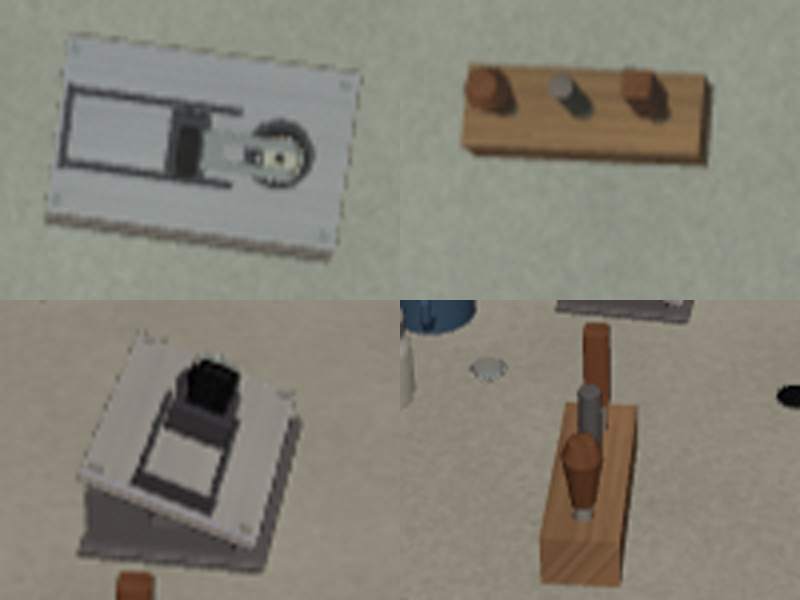

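The crops confirm it. The grey jig has its cap dot at top (244, 365) and its grip at (246, 342), with the open end to the left (+y). The high edge is at +x, because the side view shows the left edge taller. The square handle is in the stand's -y hole at top (226, 224), the metal marker is in the middle and the bulb awl is at +y. Next I'll fit the poses.

```bash
cat >> h.py <<'E'
from scipy.optimize import least_squares
J2=lambda q:(lambda yaw:(np.array([q[0],q[1],0]),Ro.from_euler('z',yaw).as_matrix()))(q[2])
S=Ro.from_euler('y',-0.349).as_matrix()  # face axes in jig frame
def jigpt(q,f):  # f in face frame (origin face centre) -> world
    o,R=J2(q);return o+R@(np.array([0,0,50.])+S@np.array(f,float))
def stpt(q,f):
    o,R=J2(q);return o+R@np.array(f,float)
E
python3 - <<'E'
from h import *
np.set_printoptions(precision=2,suppress=True)
P={n:shot(n) for n in('side','top')}
T=lambda c,r:('top',[205+r/4-.375,295+c/4-.375]); 
Sd=lambda c,r:('side',[205+(r-300)/4-.375,270+c/4-.375])
obs=[(T(68,37),(65,105,0)),(T(360,72),(65,-105,0)),(T(333,248),(-65,-105,0)),(T(48,215),(-65,105,0)),
(Sd(140,335),(65,-105,0)),(Sd(298,398),(-65,-105,0)),(Sd(80,478),(65,105,0)),(Sd(250,545),(-65,105,0)),(T(280,158),(0,-55,19.5))]
def f(q): return np.concatenate([np.array(proj(P[n],jigpt(q,w)))-rc for (n,rc),w in obs])
r=least_squares(f,[560,-140,0],loss='soft_l1');print('jig',r.x);print(f(r.x).reshape(-1,2))
T2=lambda c,r:('top',[205+r/4-.375,165+(c-400)/4-.375])
k=140/400.
S2=lambda c,r:('side',[265+(r-300)*k-.33,235+(c-400)*k-.33])
ob2=[(T2(470,65),(30,85,45)),(T2(707,75),(30,-85,45)),(T2(700,162),(-30,-85,45)),(T2(462,150),(-30,85,45)),
(S2(563,403),(30,-85,45)),(S2(637,405),(-30,-85,45)),(S2(542,537),(30,85,45)),(S2(623,540),(-30,85,45)),(S2(541,583),(30,85,0)),(S2(620,585),(-30,85,0)),(S2(597,327),(0,-55,140))]
def g(q): return np.concatenate([np.array(proj(P[n],stpt(q,w)))-rc for (n,rc),w in ob2])
s=least_squares(g,[600,160,0],loss='soft_l1');print('stand',s.x);print(g(s.x).reshape(-1,2))
print('setter',stpt(s.x,(0,-55,0)),'mark',jigpt(r.x,(0,-55,19.5)))
for k in['lock_grip','mark','setter']:
    a=[d['centre'] for d in eyes.spot_point(k,P['side'])];b=[d['centre'] for d in eyes.spot_point(k,P['top'])]
    print(k,[tri(P['side'],x,P['top'],y) for x in a for y in b])
np.save('fit.npy',[r.x,s.x])
out=[]
for n,(r0,c0) in {'top':(205,295),'side':(205,270)}.items():
    im=cv2.resize(P[n]['pixels'][r0:r0+75,c0:c0+100,::-1],(800,600),interpolation=cv2.INTER_CUBIC)
    def L(pts,col):
        a=np.array([[(proj(P[n],x)[1]-c0+.5)*8,(proj(P[n],x)[0]-r0+.5)*8] for x in pts]);cv2.polylines(im,[a.astype(int)],True,col,1)
    L([jigpt(r.x,w) for w in [(65,105,0),(65,-105,0),(-65,-105,0),(-65,105,0)]],(0,0,255))
    for lk in(0,12):L([jigpt(r.x,w) for w in [(15,7+lk,61),(15,-7+lk,61),(-15,-7+lk,61),(-15,7+lk,61)]],(0,255,0) if lk else (255,255,0))
    L([jigpt(r.x,(x,y-55,19.5)) for x,y in[(3.5,0),(0,3.5),(-3.5,0),(0,-3.5)]],(0,0,255))
    out.append(cv2.resize(im,(533,400)) if 0 else im)
n='top';r0,c0=210,170
im=cv2.resize(P[n]['pixels'][r0:r0+45,c0:c0+80,::-1],(800,450),interpolation=cv2.INTER_CUBIC)
for z in(45,140):
    w=[(30,85),(30,-85),(-30,-85),(-30,85)] if z==45 else[(10,-45),(10,-65),(-10,-65),(-10,-45)]
    a=np.array([[(proj(P[n],stpt(s.x,x+(z,)))[1]-c0+.5)*10,(proj(P[n],stpt(s.x,x+(z,)))[0]-r0+.5)*10] for x in w]);cv2.polylines(im,[a.astype(int)],True,(0,255,0),1)
cv2.imwrite('pics/ov.png',np.vstack([np.hstack([cv2.resize(o,(400,300)) for o in out]),cv2.resize(im,(800,450))[:300]]))
E
```

```text
jig [ 556.41 -158.06   -0.08]
[[-0.34 -0.58]
 [ 0.58 -0.02]
 [ 1.3   0.18]
 [-0.15 -1.2 ]
 [-1.33 -1.13]
 [-1.14 -1.02]
 [-2.28 -0.66]
 [-1.22  1.43]
 [ 0.33 -0.46]]
stand [561.5  226.7    0.01]
[[ 0.7  -0.24]
 [ 0.37 -0.48]
 [-0.92 -0.17]
 [-0.11 -0.17]
 [-0.96  0.81]
 [-0.67 -0.12]
 [-0.14 -0.57]
 [ 0.1  -0.7 ]
 [-0.32  0.49]
 [ 0.29  0.5 ]
 [-0.05 -0.39]]
setter [562.2 171.7   0. ] mark [ 545.14 -212.31   68.32]
lock_grip [(array([ 420.64, -557.34, -104.07]), np.float64(293.05225689097824)), (array([ 538.09, -137.66,  110.74]), np.float64(0.551788202006318)), (array([ 277.  , -511.1 ,   94.68]), np.float64(7.545121598745124)), (array([ 410.63, -115.26,  287.44]), np.float64(183.96768288287873)), (array([ 592.87, -506.01, -325.85]), np.float64(680.6621237447206)), (array([ 713.37, -129.46, -175.15]), np.float64(236.17753819961248)), (array([ 534.59, -581.75, -385.28]), np.float64(534.0846160390807)), (array([ 652.83, -141.72, -143.5 ]), np.float64(127.29788439037084))]
mark [(array([ 300.57, -562.11,   61.97]), np.float64(2.208466177087997)), (array([ 422.69, -176.61,  252.97]), np.float64(180.66564693466105))]
setter []
```

View pics/ov.png

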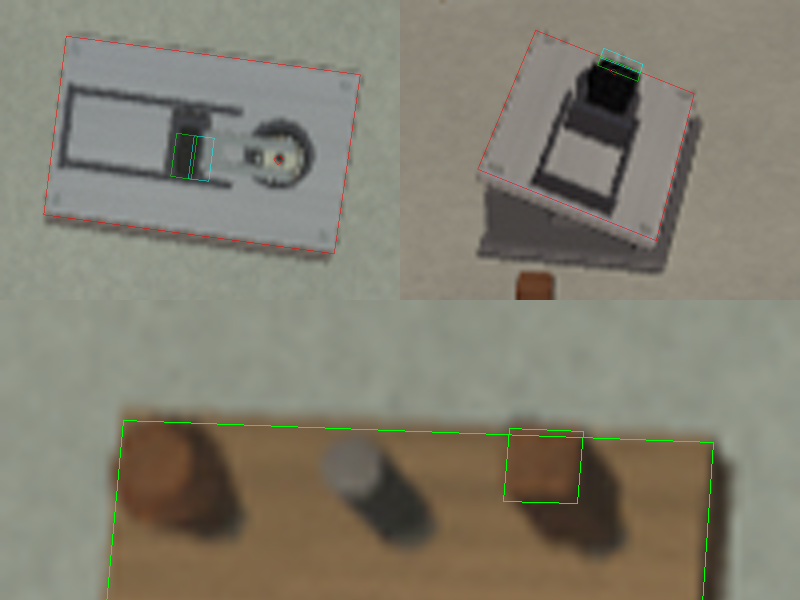

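The fit agrees with the pictures, with the top overlay within about 1 px. The tool only ever points down, so I'll pivot the setter in the pads against the stand's edge later. First, the fork grip.

```bash
cat >> h.py <<'E'
Q=np.load('fit.npy')
def go(grasp,yaw):
    """units to bring the grasp point to world pos, tool down at yaw (rad); turn first applied separately"""
    s=env.state();y0=s['tcp_rot'][2]
    tcp=np.array(grasp,float)-[0,0,19]
    d=tcp-s['eef_pos']
    turn=(yaw-y0+np.pi/2)%np.pi-np.pi/2
    loc=lambda yw:Ro.from_euler('xyz',[np.pi,0,yw]).as_matrix().T@d/60
    print('t',round(s['t'],2),'d',d.round(1),'units now-yaw',loc(y0).round(3),'units after turn',loc(y0+turn).round(3),'turn(tool z,5deg)',round(-np.degrees(turn)/5,2),'F',s['ft_force'].round(1),'rot',s['tcp_rot'].round(3),'open',round(s['opening'],3))
E
python3 - <<'E'
from h import *
g=jigpt(Q[0],(0,8,52));print(g,Q[0])
go(g+[0,0,60],Q[0][2])
E
```

```text
[ 539.36605948 -148.59822248   98.86518733] [ 5.56412395e+02 -1.58064791e+02 -8.41676894e-02]
t 2.1 d [ 268.8 -712.   -74.8] units now-yaw [-9.176 -8.757  1.246] units after turn [ -5.461 -11.448   1.246] turn(tool z,5deg) -4.17 F [-0.6  0.5 -0.7] rot [ 3.142 -0.     2.694] open 1.003
```

```bash
python3 -m inch '[[[0,0,0],-1,-0.05],[[0,0,0],-1,-0.05],[[0,0,0],-1,-0.05],[[0,0,0],-1,-0.05],[[-0.42,-0.88,0],-0.17,-0.05],[[-0.42,-0.88,0],0,-0.05],[[-0.42,-0.88,0],0,-0.05],[[-0.42,-0.88,0],0,-0.05],[[-0.42,-0.88,0],0,-0.05],[[-0.42,-0.88,0],0,-0.05]]'; python3 -m inch '[[[-0.42,-0.88,0],0,-0.05],[[-0.42,-0.88,0],0,-0.05],[[-0.42,-0.88,0],0,-0.05],[[-0.42,-0.88,0],0,-0.05],[[-0.42,-0.88,0],0,-0.05],[[-0.42,-0.88,0],0,-0.05],[[-0.42,-0.88,0],0,-0.05],[[0,0,0],0,-0.05],[[0,0,0],0,-0.05],[[0,0,0],0,-0.05]]'
python3 -c "
from h import *
g=jigpt(Q[0],(0,8,52));go(g+[0,0,60],Q[0][2])"
```

```text
t: 3.35
eef_pos: [394.4, 233.1, 214.9]
tcp_rot: [3.141, 0.001, 3.058]
ft_force: [0.7, 0.2, 0.5]
opening: 0.526
grip_force: 0.0
t: 4.6
eef_pos: [538.4, -147.2, 214.8]
tcp_rot: [3.141, -0.0, 3.059]
ft_force: [0.5, 1.4, -0.8]
opening: 0.523
grip_force: 0.0
t 4.6 d [  1.   -1.4 -74.9] units now-yaw [-0.018 -0.022  1.249] units after turn [-0.018 -0.022  1.249] turn(tool z,5deg) 0.02 F [ 0.5  1.4 -0.8] rot [ 3.141 -0.     3.059] open 0.523
```

```bash
python3 -m inch '[[[-0.02,-0.02,0.4],0,-0.05],[[0,0,0.5],0,-0.05],[[0,0,0.4],0,-0.05],[[0,0,0.2],0,-0.05],[[0,0,0],0,-0.05],[[0,0,0],0,-0.05],[[0,0,0],0,-0.05],[[0,0,0],0,-0.05],[[0,0,0],0,-0.05],[[0,0,0],0,-0.05]]'
python3 - <<'E'
from h import *
out=[]
for n,(r0,c0) in {'top':(205,295),'side':(165,270)}.items():
    p=shot(n);im=cv2.resize(p['pixels'][r0:r0+90,c0:c0+120,::-1],(400,300),interpolation=cv2.INTER_CUBIC)
    out.append(im)
cv2.imwrite('pics/v1.png',np.hstack(out))
E
```

```text
t: 5.85
eef_pos: [539.8, -149.6, 124.7]
tcp_rot: [3.142, 0.0, 3.058]
ft_force: [0.1, -0.1, -0.3]
opening: 0.523
grip_force: 0.0
```

View pics/v1.png

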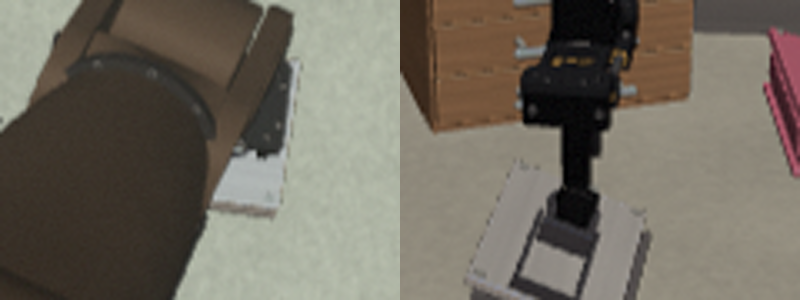

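Side view: the +y finger (side ≈ (190–225, 443)) is in line over the grip. Top is hidden by the arm. I'm lowering around it.

```bash
python3 -m inch '[[[0,0,0.08],0,-0.05],[[0,0,0.08],0,-0.05],[[0,0,0.08],0,-0.05],[[0,0,0.08],0,-0.05],[[0,0,0.08],0,-0.05],[[0,0,0],0,-0.05],[[0,0,0],0,-0.05],[[0,0,0],0,-0.05],[[0,0,0],0,-0.05],[[0,0,0],0,-0.05]]'
python3 -m inch '[[[0,0,0.1],0,-0.05],[[0,0,0.1],0,-0.05],[[0,0,0.08],0,-0.05],[[0,0,0],0,-0.05],[[0,0,0],0,1],[[0,0,0],0,1],[[0,0,0],0,1],[[0,0,0],0,1],[[0,0,0],0,1],[[0,0,0],0,1]]'
```

```text
t: 7.2
eef_pos: [539.8, -149.6, 100.7]
tcp_rot: [3.142, 0.0, 3.058]
ft_force: [0.4, -0.2, -0.2]
opening: 0.524
grip_force: 0.0
t: 8.45
eef_pos: [539.8, -149.5, 83.9]
tcp_rot: [3.141, 0.0, 3.058]
ft_force: [-0.1, 1.5, 2.1]
opening: 0.146
grip_force: 30.0
```

```bash
python3 -m inch '[[[0,0.1,0],0,1],[[0,0.1,0],0,1],[[0,0.1,0],0,1],[[0,0.1,0],0,1],[[0,0.1,0],0,1],[[0,0.1,0],0,1],[[0,0.1,0],0,1],[[0,0.05,0],0,1],[[0,0,0],0,1],[[0,0,0],0,1]]'
python3 -m inch '[[[0,0.02,0],0,1],[[0,0.02,0],0,1],[[0,0.02,0],0,1],[[0,0.02,0],0,1],[[0,0.01,0],0,1],[[0,0.01,0],0,1],[[0,0.01,0],0,1],[[0,0,0],0,1],[[0,0,0],0,1],[[0,0,0],0,1]]'
```

```text
t: 9.7
eef_pos: [543.7, -104.6, 83.9]
tcp_rot: [3.141, 0.0, 3.058]
ft_force: [1.7, 1.4, 3.6]
opening: 0.144
grip_force: 30.0
t: 10.95
eef_pos: [544.2, -98.3, 83.9]
tcp_rot: [3.142, 0.0, 3.058]
ft_force: [1.2, -3.8, 4.2]
opening: 0.146
grip_force: 30.0
```

```bash
python3 -m inch '[[[0,0.01,0],0,1],[[0,0.01,0],0,1],[[0,0.01,0],0,1],[[0,0.01,0],0,1],[[0,0,0],0,1],[[0,0,0],0,1],[[0,0,0],0,1],[[0,0,0],0,1],[[0,0,0],0,1],[[0,0,0],0,1]]'
```

```text
t: 12.2
eef_pos: [544.3, -98.0, 83.9]
tcp_rot: [-3.139, 0.0, 3.058]
ft_force: [-1.6, -20.8, 3.3]
opening: 0.149
grip_force: 30.0
```

The grip came to the end stop, with the force up to 21 N after 52 mm of travel. I'm releasing and lifting.

```bash
python3 -m inch '[[[0,-0.01,0],0,1],[[0,0,0],0,-0.1],[[0,0,0],0,-0.1],[[0,0,0],0,-0.1],[[0,0,0],0,-0.1],[[0,0,-0.3],0,-0.1],[[0,0,-0.6],0,-0.1],[[0,0,-1],0,-0.1],[[0,0,-0.6],0,-0.1],[[0,0,0],0,-0.1]]'
python3 -c "
from h import *
g=stpt(Q[1],(0,-55,105));print(g,Q[1]);go(g+[0,0,70],Q[1][2])"
```

```text
t: 13.45
eef_pos: [545.1, -96.5, 236.5]
tcp_rot: [-3.141, 0.005, 3.058]
ft_force: [0.1, 0.0, -0.7]
opening: 0.547
grip_force: 0.0
[562.19933713 171.70475344 105.        ] [5.61498933e+02 2.26700294e+02 1.27349615e-02]
t 13.45 d [ 17.1 268.2 -80.5] units now-yaw [0.089 4.478 1.341] units after turn [-0.342  4.466  1.341] turn(tool z,5deg) -1.1 F [ 0.1  0.  -0.7] rot [-3.141  0.005  3.058] open 0.547
```

```bash
python3 -m inch '[[[0,0,0],-1,0.15],[[0,0,0],-0.1,0.15],[[-0.07,0.9,0],0,0.15],[[-0.07,0.9,0],0,0.15],[[-0.07,0.9,0],0,0.15],[[-0.07,0.9,0],0,0.15],[[-0.06,0.87,0],0,0.15],[[0,0,0.5],0,0.15],[[0,0,0.5],0,0.15],[[0,0,0.1],0,0.15]]'
python3 - <<'E'
from h import *
g=stpt(Q[1],(0,-55,105));go(g+[0,0,70],Q[1][2])
out=[]
for n,(r0,c0) in {'top':(205,295),'side':(225,235)}.items():
    p=shot(n,n+'2.png')
    h,w=(75,100) if n=='top' else (150,150)
    out.append(cv2.resize(p['pixels'][r0:r0+h,c0:c0+w,::-1],(400,300 if n=='top' else 400),interpolation=cv2.INTER_CUBIC))
out[0]=np.vstack([out[0],np.zeros((100,400,3),np.uint8)])
cv2.imwrite('pics/v2.png',np.hstack(out))
E
```

```text
t: 14.7
eef_pos: [560.4, 172.0, 165.6]
tcp_rot: [-3.141, -0.004, -3.131]
ft_force: [-0.0, 0.4, 0.2]
opening: 0.425
grip_force: 0.0
t 14.7 d [ 1.8 -0.3 -9.6] units now-yaw [-0.03  -0.005  0.16 ] units after turn [-0.03  -0.005  0.16 ] turn(tool z,5deg) -0.02 F [-0.   0.4  0.2] rot [-3.141 -0.004 -3.131] open 0.425
```

View pics/v2.png

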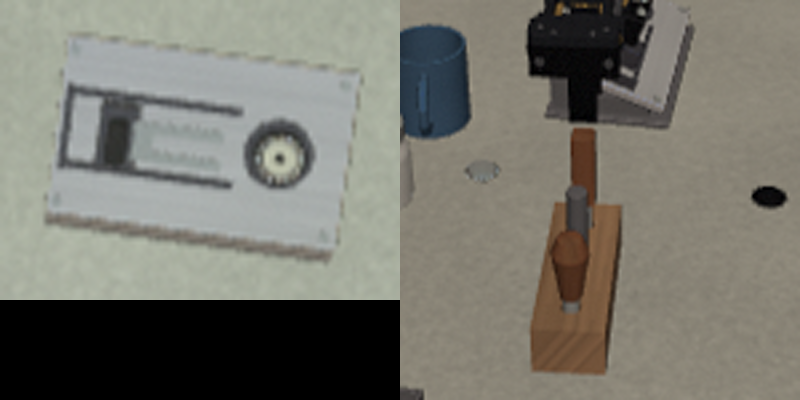

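Top crop: the prongs are clear and the dot is uncovered at (279, 157) in the crop, which is image (244, 364.5). Side crop: the finger (585) is lined up above the square handle (583). I'm descending and gripping.

```bash
python3 -m inch '[[[-0.03,0,0.2],0,0.15],[[0,0,0.2],0,0.15],[[0,0,0.2],0,0.15],[[0,0,0.2],0,0.15],[[0,0,0.2],0,0.15],[[0,0,0.2],0,0.15],[[0,0,0.13],0,0.15],[[0,0,0],0,0.15],[[0,0,0],0,0.15],[[0,0,0],0,0.15]]'
python3 -m inch '[[[0,0,0],0,1],[[0,0,0],0,1],[[0,0,0],0,1],[[0,0,0],0,1],[[0,0,0],0,1],[[0,0,0],0,1],[[0,0,-0.1],0,1],[[0,0,0],0,1],[[0,0,0],0,1],[[0,0,0],0,1]]'
```

```text
t: 16.05
eef_pos: [563.4, 172.1, 88.5]
tcp_rot: [3.141, 0.001, -3.129]
ft_force: [0.2, 0.7, 0.4]
opening: 0.423
grip_force: 0.0
t: 17.3
eef_pos: [563.2, 172.0, 93.9]
tcp_rot: [3.142, -0.0, -3.129]
ft_force: [0.1, 0.4, -2.8]
opening: 0.209
grip_force: 30.0
```

```bash
python3 -m inch '[[[0,0,-0.2],0,1],[[0,0,-0.3],0,1],[[0,0,-0.3],0,1],[[0,0,0],0,1],[[-0.3,0,0],0,1],[[-0.4,0,0],0,1],[[-0.1,0,0],0,1],[[0,0,0],0,1],[[0,0,0],0,1],[[0,0,0],0,1]]'
python3 - <<'E'
from h import *
out=[]
for n,(r0,c0) in {'top':(205,165),'side':(205,225)}.items():
    p=shot(n,n+'3.png')
    h,w=(100,100) if n=='top' else (150,150)
    out.append(cv2.resize(p['pixels'][r0:r0+h,c0:c0+w,::-1],(400,400) if n=='top' else (400,400),interpolation=cv2.INTER_CUBIC))
cv2.imwrite('pics/v3.png',np.hstack(out))
E
```

```text
t: 18.55
eef_pos: [610.8, 172.6, 142.1]
tcp_rot: [3.142, -0.0, -3.129]
ft_force: [-0.0, 0.1, -1.3]
opening: 0.208
grip_force: 30.0
```

View pics/v3.png

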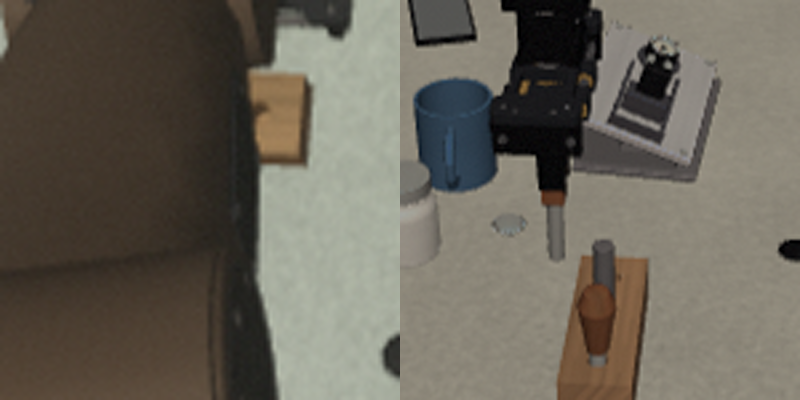

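The setter is held upright, with its shank at side crop (190–260, 553), beyond the stand's +x side. I'm lowering it and pivoting against the stand edge.

```bash
python3 -m inch '[[[0,0,0.3],0,1],[[0,0,0.3],0,1],[[0,0,0.04],0,1],[[0,0,0],0,1],[[0.07,0,0],0,1],[[0.07,0,0],0,1],[[0.04,0,0],0,1],[[0.04,0,0],0,1],[[0.03,0,0],0,1],[[0,0,0],0,1]]'
python3 -m inch '[[[0.05,0,0],0,1],[[0.05,0,0],0,1],[[0.05,0,0],0,1],[[0.05,0,0],0,1],[[0,0,0],0,1],[[0,0,0],0,1],[[0,0,0],0,1],[[0,0,0],0,1],[[0,0,0],0,1],[[0,0,0],0,1]]'
```

```text
t: 19.9
eef_pos: [597.8, 172.5, 104.2]
tcp_rot: [3.141, 0.004, -3.13]
ft_force: [6.0, -0.2, -3.0]
opening: 0.209
grip_force: 30.0
t: 21.15
eef_pos: [585.9, 172.4, 104.3]
tcp_rot: [3.141, 0.004, -3.129]
ft_force: [5.8, 0.8, -1.9]
opening: 0.21
grip_force: 30.0
```

```bash
python3 -m inch '[[[0.06,0,0],0,1],[[0.06,0,0],0,1],[[0.06,0,0],0,1],[[0.06,0,0],0,1],[[0,0,0],0,1],[[0,0,0],0,1],[[0,0,0],0,1],[[0,0,0],0,1],[[0,0,0],0,1],[[0,0,0],0,1]]'
python3 -m inch '[[[-0.5,0,-0.1],0,1],[[-0.5,0,-0.5],0,1],[[0,0,-0.8],0,1],[[0,0,-0.8],0,1],[[0,0,0],0,1],[[0,0,0],0,1],[[0,0,0],0,1],[[0,0,0],0,1],[[0,0,0],0,1],[[0,0,0],0,1]]'
python3 - <<'E'
from h import *
p=shot('side','side4.png');s=env.state();tp=s['eef_pos'];print(tp)
P=tp+[0,0,19];rc=proj(p,P);r0,c0=int(rc[0])-15,int(rc[1])-32
im=cv2.resize(p['pixels'][r0:r0+64,c0:c0+64,::-1],(600,600),interpolation=cv2.INTER_CUBIC)
k=600/64
for th,col in((0,(255,0,0)),(15,(0,255,255)),(20,(0,0,255)),(25,(0,255,0))):
    a=np.radians(th);f=P+97.5*np.array([np.sin(a),0,-np.cos(a)])
    q=[proj(p,x) for x in(P,f)];cv2.line(im,*[(int((x[1]-c0+.5)*k),int((x[0]-r0+.5)*k)) for x in q],col,1)
cv2.imwrite('pics/v4.png',im);print(r0,c0)
E
```

```text
t: 22.4
eef_pos: [571.3, 172.2, 104.3]
tcp_rot: [3.141, 0.004, -3.13]
ft_force: [5.8, 0.5, -1.9]
opening: 0.207
grip_force: 30.0
t: 23.65
eef_pos: [629.8, 172.8, 235.4]
tcp_rot: [3.142, -0.0, -3.13]
ft_force: [0.7, 0.5, -1.5]
opening: 0.212
grip_force: 30.0
[629.819543   172.84254711 235.49988352]
213 239
```

View pics/v4.png

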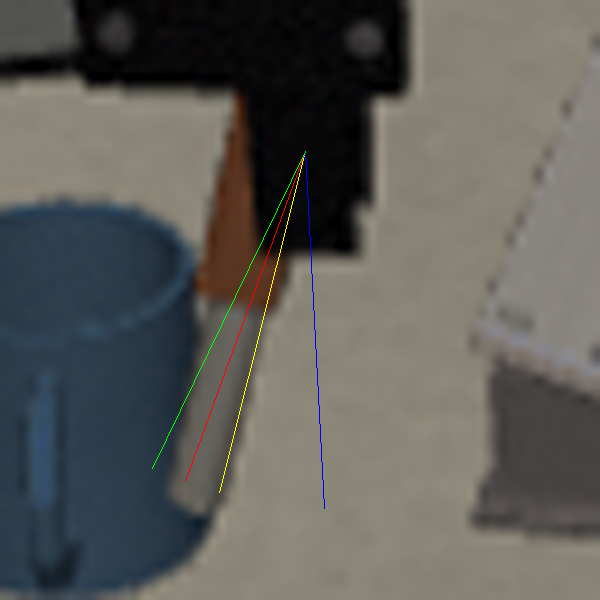

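The tool has tilted the right way, foot toward +x. The shank runs from crop (308, 235) to (503, 192), about 13–14° tilt, and it slid a few mm in the pads. I need about 6° more, so I'll push once more lower on the shank.

```bash
python3 -m inch '[[[0.35,0,0],0,1],[[0.32,0,0.6],0,1],[[0,0,0.8],0,1],[[0,0,0.5],0,1],[[0,0,0.14],0,1],[[0,0,0],0,1],[[0.14,0,0],0,1],[[0.14,0,0],0,1],[[0,0,0],0,1],[[0,0,0],0,1]]'
python3 -m inch '[[[0.05,0,0],0,1],[[0.05,0,0],0,1],[[0.03,0,0],0,1],[[0.03,0,0],0,1],[[0.03,0,0],0,1],[[0.03,0,0],0,1],[[0,0,0],0,1],[[0,0,0],0,1],[[0,0,0],0,1],[[0,0,0],0,1]]'
```

```text
t: 24.95
eef_pos: [573.0, 172.2, 113.7]
tcp_rot: [3.141, 0.001, -3.129]
ft_force: [0.3, -0.5, -2.0]
opening: 0.208
grip_force: 30.0
t: 26.2
eef_pos: [561.1, 172.1, 113.7]
tcp_rot: [3.141, 0.004, -3.13]
ft_force: [5.5, -1.1, -2.6]
opening: 0.207
grip_force: 30.0
```

```bash
python3 -m inch '[[[0.04,0,0],0,1],[[0.04,0,0],0,1],[[0,0,0],0,1],[[0,0,0],0,1],[[-0.3,0,0],0,1],[[-0.3,0,-0.6],0,1],[[0,0,-1],0,1],[[0,0,-1],0,1],[[0,1,-0.2],0,1],[[0,1,0],0,1]]'
python3 -m inch '[[[0,1,0],0,1],[[0,1,0],0,1],[[0,1,0],0,1],[[0,0,0],0,1],[[0,0,0],0,1],[[0,0,0],0,1],[[0,0,0],0,1],[[0,0,0],0,1],[[0,0,0],0,1],[[0,0,0],0,1]]'
python3 - <<'E'
from h import *
p=shot('side','side5.png');s=env.state();tp=s['eef_pos'];print(tp,s['ft_force'])
P=tp+[0,0,19];rc=proj(p,P);print(rc);r0,c0=int(rc[0])-30,int(rc[1])-60
w=110;im=cv2.resize(p['pixels'][r0:r0+w,c0:c0+w,::-1],(600,600),interpolation=cv2.INTER_CUBIC)
k=600/w
for th,col in((0,(255,0,0)),(20,(0,0,255)),):
    a=np.radians(th);f=P+97.5*np.array([np.sin(a),0,-np.cos(a)])
    q=[proj(p,x) for x in(P,f)];cv2.line(im,*[(int((x[1]-c0+.5)*k),int((x[0]-r0+.5)*k)) for x in q],col,1)
cv2.imwrite('pics/v5.png',im);print(r0,c0)
E
```

```text
t: 27.45
eef_pos: [589.3, 293.3, 283.0]
tcp_rot: [3.141, 0.002, -3.131]
ft_force: [0.6, 0.1, -2.2]
opening: 0.21
grip_force: 30.0
t: 28.7
eef_pos: [587.2, 472.2, 281.3]
tcp_rot: [3.141, 0.0, -3.13]
ft_force: [-0.6, -0.0, -1.8]
opening: 0.209
grip_force: 30.0
[587.22393302 472.30125277 281.27702219] [ 1.54657718e-03  1.75028447e-01 -2.23840532e+00]
[np.float64(293.4565479140541), np.float64(266.9855208215882)]
263 206
```

View pics/v5.png

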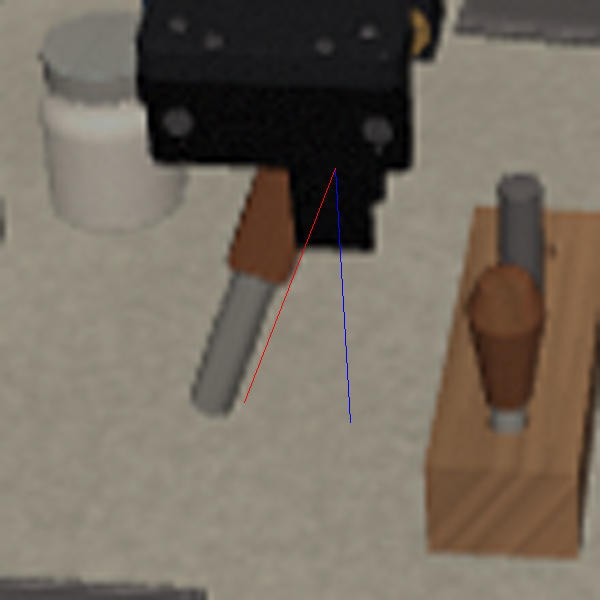

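```bash
python3 - <<'E'
from h import *
p=shot('side')
def an(fn,tcp,r0,r1,c0,c1):
    im=cv2.imread('pics/'+fn)[r0:r1,c0:c1].astype(float)
    bg=np.median(im[:, [0,1,-2,-1]].reshape(-1,3),0)
    d=np.clip(np.abs(im-bg).sum(2)-25,0,60)
    c=(d*np.arange(c0,c1)).sum(1)/d.sum(1);r=np.arange(r0,r1)
    a,b=np.polyfit(r,c,1)
    P=np.array(tcp)+[0,0,19]
    # find theta, dx : project 3D axis
    def f(q):
        th,dx=q;X=[P+[dx,0,0]+L*np.array([np.sin(th),0,-np.cos(th)]) for L in(45,95)]
        return [ (lambda rc: rc[1]-(a*rc[0]+b))(proj(p,x)) for x in X]
    s=least_squares(f,[.1,0]).x
    print(fn,'theta',np.degrees(s[0]).round(1),'dx at P',s[1].round(1),'width',(d>30).sum(1), 'resid',(c-a*r-b).round(1))
an('side3.png',[610.8,172.6,142.1],284,301,274,292)
an('side4.png',[629.8,172.8,235.4],248,262,257,272)
an('side5.png',[587.2,472.2,281.3],316,335,236,262)
for d in eyes.spot_point('setter',p): print(d['score'],d['centre'])
E
```

```text
side3.png theta 0.7 dx at P -1.8 width [7 6 6 7 7 7 7 7 7 7 7 7 7 7 7 7 6] resid [ 0.  -0.  -0.1  0.   0.1  0.1  0.1  0.  -0.  -0.  -0.1  0.1 -0.1 -0.1
 -0.2 -0.1  0.3]
side4.png theta -1.7 dx at P 21.1 width [11 11 10 10 11 12 11 11 11 11 11 11 11 11] resid [-0.   0.1  0.1 -0.1 -0.3  0.1  0.   0.1  0.2 -0.1 -0.3 -0.1  0.2  0. ]
side5.png theta 19.0 dx at P 12.4 width [10  9 10  9  9 10  9  9 10  9  9 10  9  9  9  9  9  9  9] resid [ 0.2  0.2 -0.1 -0.2  0.  -0.1 -0.2  0.1 -0.  -0.2  0.1  0.  -0.   0.2
 -0.1  0.   0.3 -0.3  0. ]
0.95 [336.4, 242.4]
```

```bash
python3 - <<'E'
from h import *
np.set_printoptions(precision=2,suppress=True)
ps=[shot('side') for _ in range(2)];s=env.state();tp=s['eef_pos'];print('tcp',tp,s['t'])
for p in ps:
    for d in eyes.spot_point('setter',p)[:1]:
        o,v=ray(p,d['centre']);x=o+v*(tp[1]-o[1])/v[1];print('foot rel tcp',x-tp,d['score'])
    m=eyes.cut_out('setter',p)[0]['mask'];r,c=np.nonzero(m);print('mask rows',r.min(),r.max())
pt=shot('top')
im=cv2.imread('pics/top2.png',0)[240:249,360:370].astype(int);print(im)
r=eyes.spot_point('mark',pt);print([(d['score'],d['centre']) for d in r],[(d['score'],d['centre']) for d in eyes.spot_point('seat',pt)])
for rc in([243.9,364.4],):print('dot',onz(pt,rc,68.3))
print('fit',jigpt(Q[0],(0,-55,19.5)),jigpt(Q[0],(0,-56.2,19.5)))
E
```

```text
tcp [587.19 472.35 281.23] 28.95
foot rel tcp [ 46.72  -0.   -73.67] 0.73
mask rows 295 338
foot rel tcp [ 45.  -0. -74.] 0.91
mask rows 295 339
[[ 75  91 128 155 156 163 142 139 114  80]
 [112 112 161 180 180 180 172 158 135 102]
 [117 159 185 188 184 185 186 180 154 116]
 [107 185 187 185 137 143 187 186 173 132]
 [111 189 187 158  62  84 168 187 182 143]
 [109 187 186 167 118 105 172 187 182 140]
 [116 169 187 186 171 165 185 185 170 132]
 [120 129 171 186 187 189 186 171 137 149]
 [105 108 133 153 167 165 159 137 126 127]]
[(0.55, [341.7, 489.9]), (0.48, [240.8, 365.4])] [(0.54, [336.6, 487.2])]
dot [ 546.77 -212.94   68.3 ]
fit [ 545.14 -212.31   68.32] [ 545.04 -213.51   68.32]
```

```bash
python3 -m inch '[[[0,0,0],0.55,1],[[0,-0.2,0],0.54,1],[[0.05,-0.5,0],0,1],[[0.05,-0.8,0],0,1],[[0.05,-0.8,0],0,1],[[0.05,-0.8,0],0,1],[[0.05,-0.8,0],0,1],[[0.05,-0.8,0],0,1],[[0.05,-0.8,0],0,1],[[0.05,-0.8,0],0,1]]'
python3 -m inch '[[[0.06,-0.8,0],0,1],[[0.06,-0.8,0],0,1],[[0.06,-0.8,0],0,1],[[0.06,-0.8,0],0,1],[[0.06,-0.8,0],0,1],[[0,-0.6,0.2],0,1],[[0,-0.4,0.5],0,1],[[0,-0.2,0.5],0,1],[[0,0,0.3],0,1],[[0,0,0],0,1]]'
python3 - <<'E'
from h import *
go(np.array([487.6,-208.3,179.5+19]),-.084)
p=shot('side');tp=env.state()['eef_pos']
for d in eyes.spot_point('setter',p)[:3]:
    o,v=ray(p,d['centre']);x=o+v*(tp[1]-3.8-o[1])/v[1];print('foot rel tcp',x-tp,d['score'],d['centre'])
E
```

```text
t: 30.55
eef_pos: [531.7, 95.6, 281.5]
tcp_rot: [-3.142, 0.001, 3.058]
ft_force: [0.5, -0.4, -1.4]
opening: 0.213
grip_force: 30.0
t: 31.8
eef_pos: [487.7, -211.9, 190.5]
tcp_rot: [3.141, -0.002, 3.057]
ft_force: [0.1, 0.1, -1.5]
opening: 0.209
grip_force: 30.0
t 31.8 d [ -0.1   3.6 -11. ] units now-yaw [0.007 0.06  0.183] units after turn [0.007 0.06  0.183] turn(tool z,5deg) -0.0 F [ 0.1  0.1 -1.5] rot [ 3.141e+00 -2.000e-03  3.057e+00] open 0.209
foot rel tcp [ 40.3804377   -3.8        -61.78735992] 0.45 [203.4, 328.8]
```

```bash
python3 -m inch '[[[0,0.06,0.1],0,1],[[-0.05,0,0.2],0,1],[[-0.05,0,0.2],0,1],[[-0.05,0,0.12],0,1],[[0,0,0],0,1],[[0,0,0],0,1],[[0,0,0],0,1],[[0,0,0],0,1],[[0,0,0],0,1],[[0,0,0],0,1]]'
python3 - <<'E'
from h import *
np.set_printoptions(precision=2,suppress=True)
tp=env.state()['eef_pos'];print(tp,env.state()['ft_force'])
ims=[]
for n in('side','top'):
    p=shot(n,n+'6.png')
    R=Ro.from_euler('z',-.084).as_matrix()
    foot=tp+R@[45,0,-73.6];dot=np.array([546,-213.3,68.3]);nrm=R@[-.342,0,.94];ax=R@[-np.sin(np.radians(19)),0,np.cos(np.radians(19))]
    print('foot-dot',foot-dot,(foot-dot)@nrm)
    rc=proj(p,foot);w=60;r0,c0=int(rc[0])-35,int(rc[1])-30
    k=600/w if n=='side' else 200/w
    im=cv2.resize(p['pixels'][r0:r0+w,c0:c0+w,::-1],None,fx=k,fy=k,interpolation=cv2.INTER_CUBIC)
    px=lambda x:(int((proj(p,x)[1]-c0+.5)*k),int((proj(p,x)[0]-r0+.5)*k))
    if n=='side':
        cv2.line(im,px(foot),px(foot+60*ax),(0,255,0),1);cv2.circle(im,px(dot),3,(0,0,255),1)
        a=[px(dot+R@S@[12*np.cos(t),12*np.sin(t),0]) for t in np.linspace(0,6.28,24)];cv2.polylines(im,[np.array(a)],True,(0,0,255),1)
    ims.append(im if n=='side' else np.vstack([im,np.zeros((400,200,3),np.uint8)]))
    for k2 in('setter','mark','seat'):
        print(n,k2,[(round(d['score'],2),np.array(d['centre'])) for d in eyes.spot_point(k2,p)[:3]],'pred',np.array(proj(p,foot if k2=='setter' else dot)))
cv2.imwrite('pics/v6.png',np.hstack(ims))
E
```

```text
t: 33.15
eef_pos: [498.0, -209.0, 154.1]
tcp_rot: [3.142, 0.0, 3.059]
ft_force: [0.2, 0.1, -1.1]
opening: 0.21
grip_force: 30.0
[ 497.97 -209.    154.09] [ 0.19  0.08 -1.08]
foot-dot [-3.19  0.52 12.19] 12.563503734925524
side setter [(0.59, array([218.7, 318.9]))] pred [218.8  323.77]
side mark [(0.47, array([179.3, 403.4])), (0.26, array([341. , 305.1]))] pred [222.34 322.69]
side seat [(0.39, array([228.8, 321.4])), (0.35, array([183.7, 399.4]))] pred [222.34 322.69]
foot-dot [-3.19  0.52 12.19] 12.563503734925524
top setter [(0.5, array([242.5, 344.1]))] pred [244.46 364.68]
top mark [(0.68, array([343.2, 487.1]))] pred [244.17 364.52]
top seat [(0.65, array([336.2, 487.8]))] pred [244.17 364.52]
```

View pics/v6.png

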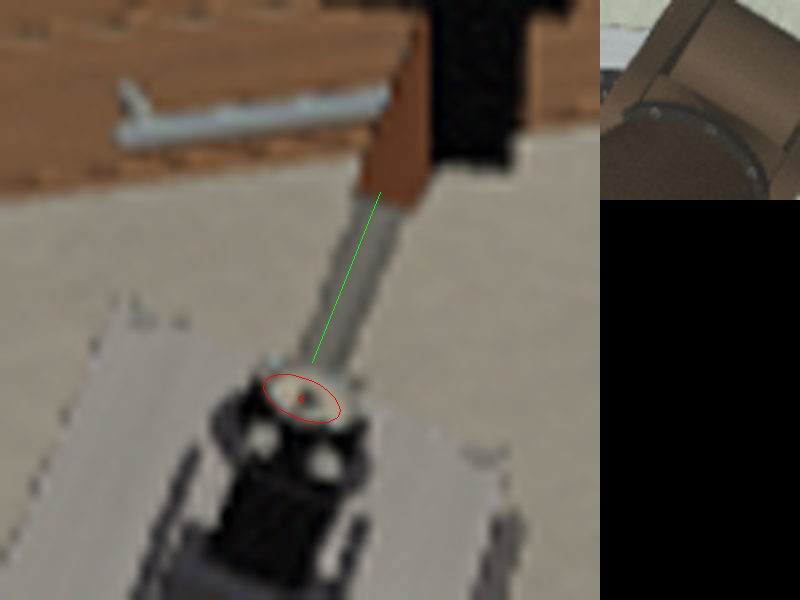

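Side crop: the foot is at (361, 321), the visible dot at (402, 307) and the predicted dot at (398, 302). The shank runs parallel to the expected 19–20° line, so the aim is within about 1 mm. I'm lowering along the face normal in small steps and watching the force.

```bash
cat > f.py <<'E'
from h import *
import sys
n=np.array([-.341,.029,.94]);F=[]
for _ in range(6): eyes.read_camera('side');F.append(env.state()['ft_force'])
F=np.mean(F,0);s=env.state()
b=np.array([float(v) for v in sys.argv[1:4]]) if len(sys.argv)>3 else 0*F
print(round(s['t'],2),'F',F.round(2),'Fn',((F-b)@n).round(2),'tcp',s['eef_pos'].round(1),'dist to plan contact',((s['eef_pos']-[501.2,-209.5,141.9])@n).round(1),'open',round(s['opening'],3))
E
python3 f.py
python3 -m inch '[[[-0.011,0,0.031],0,1],[[-0.011,0,0.031],0,1],[[-0.011,0,0.031],0,1],[[-0.011,0,0.031],0,1],[[-0.011,0,0.031],0,1],[[0,0,0],0,1],[[0,0,0],0,1],[[0,0,0],0,1],[[0,0,0],0,1],[[0,0,0],0,1]]'; python3 f.py
```

```text
33.85 F [-0.14 -0.06 -1.51] Fn -1.37 tcp [ 498. -209.  154.] dist to plan contact 12.5 open 0.209
t: 35.1
eef_pos: [501.2, -209.2, 144.7]
tcp_rot: [3.142, 0.0, 3.059]
ft_force: [-0.3, 0.4, -2.1]
opening: 0.209
grip_force: 30.0
35.4 F [ 0.15 -0.3  -1.58] Fn -1.54 tcp [ 501.3 -209.3  144.7] dist to plan contact 2.6 open 0.209
```

No contact yet. Four more 1 mm rows.

```bash
python3 -m inch '[[[-0.006,0,0.016],0,1],[[-0.006,0,0.016],0,1],[[-0.006,0,0.016],0,1],[[-0.006,0,0.016],0,1],[[0,0,0],0,1],[[0,0,0],0,1],[[0,0,0],0,1],[[0,0,0],0,1],[[0,0,0],0,1],[[0,0,0],0,1]]'; python3 f.py 0 -0.2 -1.55
```

```text
t: 36.65
eef_pos: [502.7, -209.4, 140.9]
tcp_rot: [3.141, 0.0, 3.059]
ft_force: [-0.5, -0.0, -0.1]
opening: 0.208
grip_force: 30.0
36.95 F [-0.6   0.27 -0.32] Fn 1.38 tcp [ 502.7 -209.4  140.8] dist to plan contact -1.5 open 0.21
```

Contact is at the planned depth, so the foot is on the cap's floor and not on its rim. Now pressing on.

```bash
python3 -m inch '[[[-0.005,0,0.016],0,1],[[-0.005,0,0.016],0,1],[[-0.005,0,0.016],0,1],[[-0.005,0,0.016],0,1],[[-0.005,0,0.016],0,1],[[0,0,0],0,1],[[0,0,0],0,1],[[0,0,0],0,1],[[0,0,0],0,1],[[0,0,0],0,1]]'; python3 f.py 0 -0.2 -1.55
```

```text
t: 38.2
eef_pos: [504.2, -209.5, 136.1]
tcp_rot: [3.142, 0.0, 3.059]
ft_force: [-0.1, 0.8, 2.3]
opening: 0.209
grip_force: 30.0
38.5 F [-0.5  -0.02  2.25] Fn 3.75 tcp [ 504.2 -209.5  136.1] dist to plan contact -6.5 open 0.208
```

```bash
python3 -m inch '[[[-0.005,0,0.016],0,1],[[-0.005,0,0.016],0,1],[[-0.002,0,0.006],0,1],[[0,0,0],0,1],[[0,0,0],0,1],[[0,0,0],0,1],[[0,0,0],0,1],[[0,0,0],0,1],[[0,0,0],0,1],[[0,0,0],0,1]]'; python3 f.py 0 -0.2 -1.55; python3 f.py 0 -0.2 -1.55
python3 - <<'E'
from h import *
p=shot('side','side7.png');tp=env.state()['eef_pos'];d=cv2.imread('pics/side7.png').astype(float)
R=Ro.from_euler('z',-.084).as_matrix();foot=tp+R@[45,0,-73.6];ax=R@[-np.sin(.332),0,np.cos(.332)]
a=proj(p,foot+15*ax);b=proj(p,foot+50*ax);print(a,b)
r=np.arange(int(b[0])+1,int(a[0]));c=[]
for i in r:
    cc=b[1]+(i-b[0])*(a[1]-b[1])/(a[0]-b[0]);k=np.arange(int(cc)-6,int(cc)+8);v=d[i,k].mean(1);w=np.clip(np.median(v[[0,1,-2,-1]])-v-10,0,30);c.append((w*k).sum()/w.sum()-cc)
print(np.round(c,1))
E
```

```text
t: 39.75
eef_pos: [505.0, -209.6, 133.8]
tcp_rot: [3.142, 0.0, 3.059]
ft_force: [0.4, 0.6, 4.5]
opening: 0.212
grip_force: 30.0
40.05 F [1.05 0.25 3.91] Fn 4.79 tcp [ 504.9 -209.6  133.8] dist to plan contact -8.9 open 0.21
40.35 F [0.57 0.1  3.9 ] Fn 4.93 tcp [ 505.  -209.6  133.8] dist to plan contact -8.9 open 0.208
[np.float64(220.59090320149204), np.float64(323.05869486351037)] [np.float64(210.80431034587062), np.float64(326.9751122862156)]
[0.5 0.5 0.4 0.8 0.8 0.6 0.5 0.4 0.7]
```

The force is about 4.9 N along the normal, and the tool is still at the same angle and offset in the grip. Handing in.

```bash
python3 -c "
from cell import env
print(env.job_done())"
```

```text
the job is handed in; nothing more can be done
None
```

The job is handed in at about 40 s: the fork is slid to its open end stop and the setter is still held, pressed on the cap's dot with about 4.9 N, tilted about 19° against the face's 20°, and by the last side view within about 1 mm of the dot.

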